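# Slide a board carrier into a test dock past its sprung drop gate

### The arm

A 6-joint arm with a two-finger parallel gripper is mounted at the origin on a cart in front of the work surface, level with it; the furniture and walls round the work are solid. World frame = base frame: x ahead of the robot, y to its left, z up, the work surface at z = 0. Lengths are in m, angles in rad, forces in N, time in s.
With the tool pointing down it reaches from about 0.35 to 0.85 m from the base axis. Payload 8.1 kg.
Tool frame: the origin (TCP) lies on the centre line of the jaws, within the pads' length; the fingertips stand 22 mm ahead of it and the grasp point (between the pads) lies 3 mm ahead of it; z points along the fingers, y is the line along which they close (so a half turn about z gives the same grasp; the last joint's range is limited). The gripper opens to 93 mm and grips with 3 to 60 N. Pads are 15 mm wide; open, the fingers measure 128 mm over their backs; the gripper's body (75 mm by 188 mm) begins 65 mm behind the grasp point.
Start: joints at [-1.423, 0.13, 1.488, -0, 1.523, -0.085], TCP at [0.138, -0.584, 0.241] pointing down, gripper open.
Joint ranges: [-2.96, 2.96], [-0.89, 2.26], [0.02, 2.5], [-1.34, 4.48], [0, 2.73], [-2.66, 2.66]. Speed limits (rad/s): [2.39, 2.39, 2.79, 3.14, 3.14, 3.14].

### API

Orientations are given as a rotation vector (axis times angle).
In Python, from plant import robot gives the robot as it stands.
- The arm moves only by the shell command python3 inch.py [FORCE], which reads ROWS from standard input. ROWS is a JSON list of rows, 1 to 20 of them, each written [opening, [dx, dy, dz], turn]: the finger opening in m, then dx, dy, dz in m, then a turn about the tool's z in rad; each row shifts and turns the commanded pose from where the row before left it, along the tool's axes as they then stand; what a row does not reach is not made up. A row lasts 1/10 s, in which the tool goes at most 0.05 m and 0.15 rad, less where a joint would pass 70% of its speed; a pose out of reach is approached as far as the arm can. The fingers move at their own pace and stop on an object; FORCE is the grip in N (left out, the last holds). Time passes only in rows, so rows that do not move let the fingers close. It prints the time, the measured TCP pose, the force, the opening and the grip force at its end. Input that does not fit is refused with a message, and nothing moves.
- robot.read_state(): the state, without advancing time (a new reading comes with each control period).
- robot.read_camera(name): name is "side" or "top"; returns a dict with "image" (420x560x3 uint8, red, green, blue), "fx", "fy", "cx", "cy" (pixels), "R" (3x3) and "t" (3): a world point X has camera coordinates R X + t. Camera axes: x right, y down, z forward; pixel columns grow to the right and rows downward; lengths in m; the calibration is good to about 2 mm. A picture is of the moment at which its call begins. There is no depth.
- robot.close_job(): hands the job in; it is judged then, once.
The state is a dict: "t": time; "q": joint angles; "dq": joint speeds; "joint_torque": joint torques, N m; "tool_pos": TCP position; "orientation": TCP orientation; "force": force on the tool from outside, world axes, zero at the start; "wrist_torque": the same for the moment, N m; "opening": finger opening in m; "gripper_force": force on a finger pad.
Only numpy, scipy, OpenCV 4.12 (cv2) and the standard library are available. Lean on these libraries where they do the work, as an engineer would, in place of code of your own. Each camera call takes 0.05 s, during which the arm holds its last target. There are 200 camera calls.

### The job

Load the board carrier into the test dock using fingertips only, gripping nothing: with one fingertip press the dock's long sprung finger strip down until its gate blade sinks below the lane floor, keep it held down, and with the other fingertip push the carrier by the upright plate at its tail along the lane, over the lowered gate, until it is fully home against the end bumpers. Then back away so that the gate springs up behind the carrier and locks it in. The gate must stay down all the while the carrier is passing over it and must never touch the carrier or its board; do not touch the board, do not lift the carrier, and leave the loose things round the dock where they are.

Things in the scene. Friction and masses are not known exactly. Their poses are not given: they have to be found in the camera images.
- dock: fixed test dock, base 352 x 236 mm. Origin on the bench below the lane's centre line in the gate plane; +x = pushing direction, +y = side of the finger strip (left as the robot sees it). Lane floor 36 mm above the bench, x -176 to +150 mm; rails 6 mm thick, inner faces y = -79 and +79 mm, tops at 48 mm. 10 mm slot in the floor at x = 0 for the gate blade.
- dock_home (a point): where the carrier's origin is when it is fully home: on the lane floor, dock x = +70 mm, y = 0. The carrier's nose then meets the faces of two rubber bumpers at dock x = +132.5 mm (end wall behind them, 66 mm above the bench) and its tail face is 7.5 mm past the gate plane.
- carrier: loose grey open frame 125 long (x) x 154 wide (y) x 14.5 mm, about 0.3 kg, in the lane with 2 mm play each side; origin at centre of underside, axes as the dock's, +x = nose with brass pads. Starts with its nose 15 to 40 mm short of the gate. The underside is open: the board's solder side is exposed.
- carrier_tail (a point): point on the rear face of the carrier's upright aluminium push plate, 62.5 mm behind the carrier's origin, on its centre line, 26 mm above its underside: push here, towards +x. The plate is 110 mm wide (carrier y -49 to +61 mm) and spans 6 to 43 mm above the underside.
- board: loose green circuit board 113 x 142 mm, 26 mm high over its capacitor, lying parts up on the carrier's ledges, underside 8 mm above the carrier's, 2 mm play; origin at centre of underside. Not to be touched.
- gate: the whole drop gate: a rocking steel frame of two cross arms under the lane, carrying the gate blade and the finger strip. Origin: on its hinge shaft in the gate plane; at joint value 0 its axes are parallel to the dock's.
- gate_strip (a point): on the flat steel finger strip of the gate, 222 long (x, along the lane: dock x -205 to +17 mm) x 28 mm wide, outside the lane: centre of its upper face, dock y = +104 mm. Gate shut: 74 mm above the bench, leaning 0.115 rad; pressed it sinks nearly straight to 50 mm, level, at joint 0.115 (stop: 48 mm). 3 to 6 N anywhere along it holds it down; a fingertip may slide along it.
- gate_blade (a point): on the steel gate blade 5 mm thick (dock x -2.5 to +2.5 mm), 55 mm wide (dock y +12 to +67 mm), moved by the strip: centre of its upper edge, 11 mm above the lane floor when shut, blocking the lane; at least 1 mm below the floor at joint values over 0.10.
- gate_hinge (a joint): angle of the gate, rad: 0 = shut (blade up), 0.125 = strip pressed down to its stop; blade clear of the lane from 0.10 on. Hinge shaft along the dock's right side (dock y = -110 mm, 26 mm above the bench). Springs back to 0 when let go.
- relay: bystander: loose black and yellow relay block 26 x 46 x 16 mm on the bench close to the dock's right side; origin centre of underside
- heat_sink: bystander: loose finned heat sink 30 x 34 x 15 mm on the bench close to the dock's right side, nearer the robot; origin centre of underside
- flux_bottle: bystander: loose squeeze bottle with purple cap, 35 mm diameter, 94 mm high, standing on the bench left of the dock; origin centre of underside

How it is judged:
On the way, in this order (a step that is already met when the one before it is completed fails the run):
1. a finger holds the gate down while the carrier is still short of it (value of joint gate_hinge above 0.1 rad and contact force between the fingers and gate above 0.5 N and x of carrier in the frame of dock below -0.065 m), for 0.1 s.
2. the carrier is half way over the held-down gate (value of joint gate_hinge above 0.09 rad and contact force between the fingers and gate above 0.5 N and x of carrier in the frame of dock above -0.01 m), for 0.05 s.
3. the carrier is home against the bumpers with the gate still held down (x of carrier in the frame of dock between 0.067 and 0.073 m and angle between the x axis of carrier and the x axis of dock, either way round below 0.04 rad and z of carrier in the frame of dock below 0.039 m and value of joint gate_hinge above 0.09 rad and contact force between the fingers and gate above 0.5 N), for 0.1 s.
At the end, for the whole second after the job is handed in: The carrier stands in the lane within 3 mm of fully home against the bumpers, square and flat on the floor, at rest, with its board still seated on it; the gate is up again behind it (joint below 0.02 rad) (x of carrier in the frame of dock between 0.067 and 0.073 m and angle between the x axis of carrier and the x axis of dock, either way round below 0.04 rad and z of carrier in the frame of dock below 0.039 m and value of joint gate_hinge below 0.02 rad and linear speed of carrier below 0.01 m/s and horizontal distance between board and carrier below 0.006 m and z of board in the frame of carrier between 0.005 and 0.011 m); the robot touches nothing.
It fails at once if the gate presses on the carrier or its board (rammed from in front or sprung up under it) with more than 1 N (contact force between gate and carrier above 1 N or contact force between gate and board above 1 N).
It fails at once if the gate is let up while the carrier is over it (x of carrier in the frame of dock between -0.06 and 0.062 m and value of joint gate_hinge below 0.085 rad).
It fails at once if the carrier is lifted more than 6 mm or tipped (z of carrier in the frame of dock above 0.042 m or angle between carrier's own z axis and vertical above 0.08 rad).
It fails at once if the board is touched by the robot (contact force between any of the fingers, the arm and board above 1 N).
It fails at once if a loose thing round the dock is moved more than 15 mm or knocked over (distance of any of relay, heat_sink, flux_bottle from where it was at the start of the episode above 0.015 m or angle between flux_bottle's own z axis and vertical above 0.5 rad).
It also fails if it takes over 42 s, if anything falls off the work surface, if the arm or the gripper's body presses on something with over 40 N, if the wrist force passes 120 N, or if a joint passes its speed limit or range.

## Working session

There is one attempt and no reset: what is moved stays moved. The work goes in short steps, Python scripts to look and compute and a shell command to move; the robot and the scene stay as the last step left them, time stands still between calls to the robot, and variables do not carry over. Pictures are saved under pics/ and viewed, at most 10 in all, crops included, and the job is handed in when it is done.

```bash
ls; mkdir -p pics
cat > cap.py <<'E'
import sys,cv2
from plant import robot
n=sys.argv[1]
import pickle
for c in sys.argv[2:]:
    d=robot.read_camera(c); pickle.dump(d,open(f'pics/{n}_{c}.pkl','wb'))
    cv2.imwrite(f'pics/{n}_{c}.png',d['image'][:,:,::-1])
    print(c,d['fx'],d['cx'],d['cy'],d['R'],d['t'])
print(robot.read_state())
E
python3 cap.py a top side
```

```text
inch.py
pics
plant.py
top 476.9821539210668 276.1196437163728 202.67267772775494 [[ 0.02318581 -0.99971588  0.00552946]
 [-0.98417579 -0.02379659 -0.17558969]
 [ 0.17567139 -0.00137077 -0.98444791]] [-0.30593874  0.58964502  1.02243886]
side 535.2960430602639 285.62965867119544 210.70371796893897 [[ 0.93459092 -0.35566924  0.00626133]
 [-0.22663829 -0.60891895 -0.7601663 ]
 [ 0.27418041  0.70902546 -0.64969839]] [-0.6475269   0.01137156  1.09490533]
{'t': 0.1, 'q': array([-1.42333365e+00,  1.31048052e-01,  1.48918049e+00, -2.12936960e-06,
        1.52302967e+00, -8.53866335e-02]), 'dq': array([ 0.00077823, -0.00141439, -0.00319838,  0.00015065,  0.00033437,
        0.00029024]), 'joint_torque': array([ 1.80480329e-03, -5.61341715e+01, -4.93094766e+01,  7.70366471e-02,
        2.89390184e-02, -5.91064077e-05]), 'tool_pos': array([ 0.13840706, -0.58331438,  0.23970923]), 'orientation': array([-3.11867157e+00, -3.64739891e-01,  8.44850038e-05]), 'force': array([ 0.62107898, -1.28343919,  0.35063703]), 'wrist_torque': array([0.02533506, 0.00966261, 0.04520734]), 'gripper_force': 0.0, 'opening': 0.09281986873363897}
```

View pics/a_top.png

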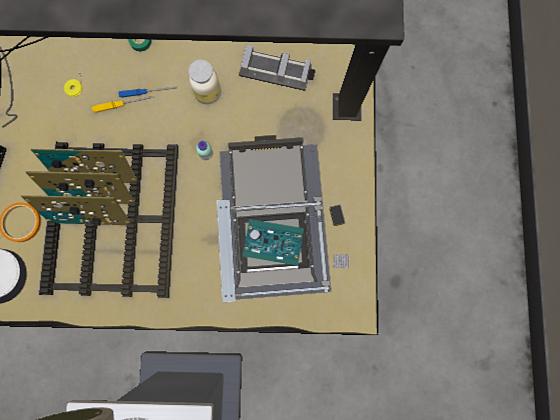

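View pics/a_side.png

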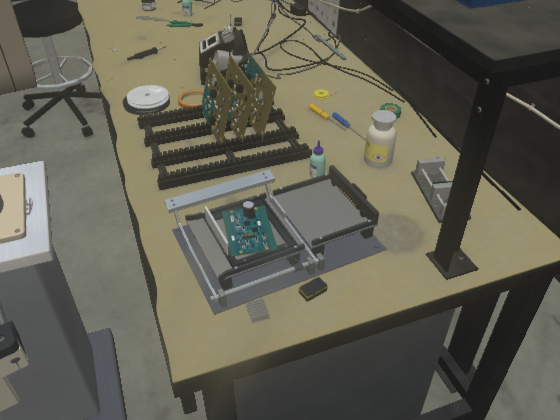

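The top view shows the dock at cols 220–330 and rows 135–300. The strip is at cols 218–233, rows 200–300, the push plate at about row 268, the bottle at (203,148), the relay at (337,215) and the heat sink at (341,261). I'll enlarge both views to read exact points.

Run:
```python
import cv2
a=cv2.imread('pics/a_top.png')[125:310,195:355];cv2.imwrite('pics/c1.png',cv2.resize(a,None,fx=3.2,fy=3.2,interpolation=cv2.INTER_CUBIC))
a=cv2.imread('pics/a_side.png')[160:310,160:390];cv2.imwrite('pics/c2.png',cv2.resize(a,None,fx=3.4,fy=3.4,interpolation=cv2.INTER_CUBIC))
```

```text
(no output)
```

View pics/c1.png

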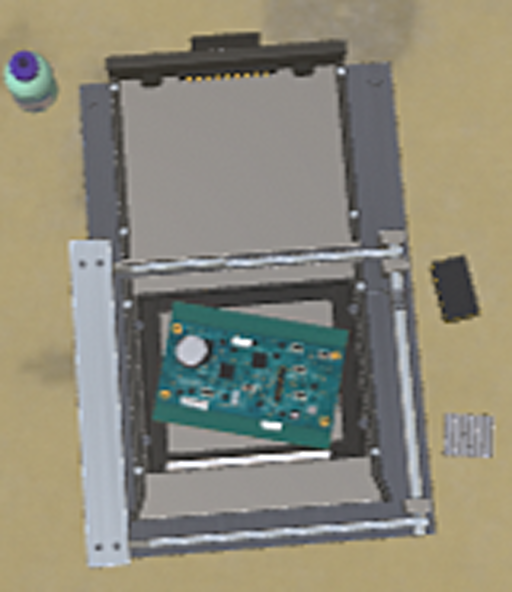

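View pics/c2.png

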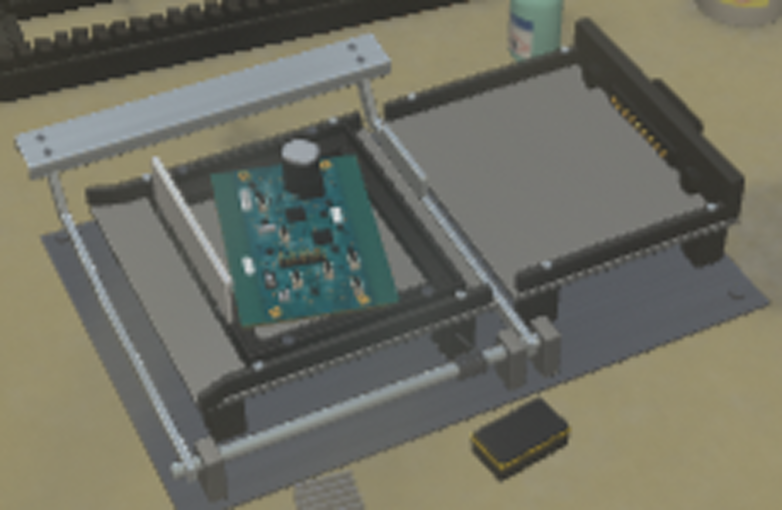

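The crops give strip corners, plate ends and base corners in both views. I'll triangulate them.

```bash
cat > tri.py <<'E'
import pickle,numpy as np,cv2
from scipy.spatial.transform import Rotation as Ro
T=pickle.load(open('pics/a_top.pkl','rb'));S=pickle.load(open('pics/a_side.pkl','rb'))
def P(d): return np.array([[d['fx'],0,d['cx']],[0,d['fy'],d['cy']],[0,0,1]])@np.c_[d['R'],d['t']]
def tri(a,b):
    X=cv2.triangulatePoints(P(T),P(S),np.float64(a),np.float64(b)).ravel();X=X[:3]/X[3]
    return X
def onz(d,p,z):
    r=d['R'].T@np.array([(p[0]-d['cx'])/d['fx'],(p[1]-d['cy'])/d['fy'],1]);o=-d['R'].T@d['t'];return o+r*(z-o[2])/r[2]
def proj(d,X):
    h=P(d)@np.r_[X,1];return h[:2]/h[2]
E
python3 - <<'E'
from tri import *
np.set_printoptions(precision=4,suppress=True)
ct=lambda p:(np.array(p)+.5)/3.2+[195,125]-.5
cs=lambda p:(np.array(p)+.5)/3.4+[160,160]-.5
for n,a,b in [('FO',(70,242),(375,36)),('FI',(108,240),(390,72)),('RO',(90,566),(18,140)),('RI',(129,564),(40,175)),('plateL',(167,466),(155,158)),('plateR',(330,455),(230,290)),('baseFR',(390,63),(768,300)),('wallFR',(346,42),(742,182)),('wallFL',(107,58),(580,20))]:
    X=tri(ct(a),cs(b)); print(n,X,'rep',proj(T,X)-ct(a),proj(S,X)-cs(b))
B=[onz(T,ct(p),.003) for p in [(80,86),(390,63),(435,533)]]
print(np.array(B))
e=B[1]-B[2];print('yaw',np.arctan2(e[1],e[0]),np.linalg.norm(e))
e=B[0]-B[1];print('yaw',np.arctan2(e[1],e[0])-np.pi/2,np.linalg.norm(e))
for p in [(25,66)]:print('bottle cap',onz(T,ct(p),.094))
E
```

```text
FO [ 0.5961 -0.1603  0.0745] rep [ 0.1129 -0.4519] [-0.391   0.0785]
FI [ 0.5981 -0.1852  0.0648] rep [-0.0829  0.3332] [ 0.2939 -0.0607]
RO [ 0.3765 -0.1833  0.0743] rep [ 0.0053 -0.0365] [-0.0324  0.0041]
RI [ 0.3807 -0.2089  0.0675] rep [ 0.1883 -1.2164] [-1.1052  0.135 ]
plateL [ 0.4432 -0.2326  0.0804] rep [-0.0037  0.0204] [ 0.0187 -0.0029]
plateR [ 0.4537 -0.3419  0.0754] rep [ 0.0329 -0.1674] [-0.1663  0.0271]
baseFR [ 0.75   -0.3859  0.007 ] rep [ 0.0199 -0.0585] [-0.0595  0.0161]
wallFR [ 0.7459 -0.3491  0.0662] rep [-0.0539  0.1587] [ 0.1551 -0.0423]
wallFL [ 0.727  -0.1787  0.0669] rep [-0.3736  1.2346] [ 1.0764 -0.2733]
[[ 0.7273 -0.1533  0.003 ]
 [ 0.7511 -0.3862  0.003 ]
 [ 0.403  -0.4213  0.003 ]]
yaw 0.10040776642004784 0.3498101358914279
yaw 0.1016445163082964 0.23415390660766747
bottle cap [ 0.7145 -0.1259  0.094 ]
```

Triangulation gives dock yaw ≈ 0.101 and a dock origin of about (0.590, -0.278), with the strip corners, end wall and plate agreeing. The carrier is at x ≈ -0.079. The strip's near-end corners and the plate top read about 74 and 79 mm high, which matches the text. Fully open, the fingers sit ±55 mm from centre. With the TCP at dock y = +49 mm, one finger lands on the strip and the other behind the plate.

```bash
cat > where.py <<'E'
from tri import *
from plant import robot
import sys
s=robot.read_state();O=np.array([.590,-.278,0]);Rd=Ro.from_euler('z',.101)
p=Rd.inv().apply(s['tool_pos']-O);R=Ro.from_rotvec(s['orientation'])
tg=np.array([float(v) for v in sys.argv[1:4]]) if len(sys.argv)>3 else p
yaw=np.arctan2(*R.as_matrix()[[1,0],0])
print('t',s['t'],'dock tcp',p.round(4),'tip z',round(p[2]-.022,4),'yaw err',round(yaw-.101,4),'tool delta',R.inv().apply(Rd.apply(tg-p)).round(4),'F dock',Rd.inv().apply(s['force']).round(2),'open',round(s['opening'],4))
E
echo '[[0.093,[0,0,0],0.132]]' | python3 inch.py; python3 where.py -.165 .049 .24
```

```text
t: 0.2
tool_pos: [0.1384, -0.5834, 0.2399]
orientation: [-3.136, -0.157, 0.0]
force: [-0.1, 0.0, 0.9]
opening: 0.0931
gripper_force: 0.0
t 0.2 dock tcp [-0.4801 -0.2583  0.2399] tip z 0.2179 yaw err -0.0007 tool delta [ 3.149e-01 -3.076e-01  3.000e-04] F dock [-0.13  0.06  0.92] open 0.0931
```

```bash
echo '[[0.093,[0.0315,-0.0308,0],0],[0.093,[0.0315,-0.0308,0],0],[0.093,[0.0315,-0.0308,0],0],[0.093,[0.0315,-0.0308,0],0],[0.093,[0.0315,-0.0308,0],0],[0.093,[0.0315,-0.0308,0],0],[0.093,[0.0315,-0.0308,0],0],[0.093,[0.0315,-0.0308,0],0],[0.093,[0.0315,-0.0308,0],0],[0.093,[0.0315,-0.0308,0],0],[0.093,[0,0,0.04],0],[0.093,[0,0,0.04],0],[0.093,[0,0,0.03],0],[0.093,[0,0,0.015],0],[0.093,[0,0,0],0]]' | python3 inch.py; python3 where.py -.165 .049 .072; python3 cap.py b top side >/dev/null
python3 - <<'E'
import cv2,numpy as np
a=cv2.imread('pics/b_top.png')[125:310,195:355];b=cv2.imread('pics/b_side.png')[140:325,150:390]
cv2.imwrite('pics/b2.png',cv2.resize(np.hstack([a,b]),None,fx=2,fy=2,interpolation=cv2.INTER_CUBIC))
E
```

```text
t: 1.7
tool_pos: [0.4188, -0.2441, 0.1123]
orientation: [-3.134, -0.158, 0.008]
force: [0.2, 0.1, 0.2]
opening: 0.0928
gripper_force: 0.0
t 1.7 dock tcp [-0.1669  0.051   0.1123] tip z 0.0903 yaw err 0.0 tool delta [0.0021 0.0022 0.0403] F dock [0.19 0.13 0.18] open 0.0928
```

View pics/b2.png

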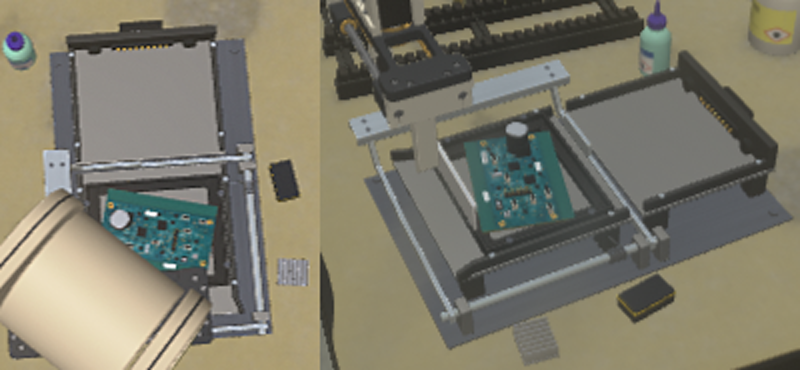

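In the side view the push finger (tip near (425,168)) is just behind the plate (440–475, 140–225), over the lane. The strip finger is hidden behind the hand, above the strip. Next I lower in steps and check the force.

```bash
echo '[[0.093,[0,0.002,0.01],0],[0.093,[0,0,0.007],0],[0.093,[0,0,0.005],0],[0.093,[0,0,0],0],[0.093,[0,0,0],0]]' | python3 inch.py; python3 where.py -.165 .049 .072;echo '[[0.093,[0,0,0.005],0],[0.093,[0,0,0.005],0],[0.093,[0,0,0],0],[0.093,[0,0,0],0]]' | python3 inch.py; python3 where.py -.165 .049 .072
```

```text
t: 2.3
tool_pos: [0.4211, -0.2478, 0.0939]
orientation: [3.138, 0.158, -0.0]
force: [-0.7, 0.3, 2.5]
opening: 0.093
gripper_force: 1.4
t 2.3 dock tcp [-0.165   0.0471  0.0939] tip z 0.0719 yaw err -0.0002 tool delta [-0.     -0.0019  0.0219] F dock [-0.7   0.37  2.53] open 0.093
t: 2.7
tool_pos: [0.4212, -0.2476, 0.0836]
orientation: [-3.137, -0.158, -0.0]
force: [0.6, 2.4, 4.0]
opening: 0.093
gripper_force: 1.8
t 2.7 dock tcp [-0.1649  0.0473  0.0836] tip z 0.0616 yaw err -0.0002 tool delta [-0.0001 -0.0017  0.0116] F dock [0.83 2.31 3.96] open 0.093
```

```bash
echo '[[0.093,[0,-0.001,0.005],0],[0.093,[0,0,0.004],0],[0.093,[0,0,0.0025],0],[0.093,[0,0,0],0],[0.093,[0,0,0],0]]' | python3 inch.py; python3 where.py -.165 .049 .0715; python3 cap.py d side >/dev/null
python3 - <<'E'
import cv2
a=cv2.imread('pics/d_side.png')[160:310,160:390];cv2.imwrite('pics/d2.png',cv2.resize(a,None,fx=3.4,fy=3.4,interpolation=cv2.INTER_CUBIC))
E
```

```text
t: 3.2
tool_pos: [0.421, -0.2465, 0.0721]
orientation: [-3.137, -0.158, 0.0]
force: [2.3, 4.3, 4.5]
opening: 0.093
gripper_force: 2.4
t 3.2 dock tcp [-0.165   0.0484  0.0721] tip z 0.0501 yaw err -0.0002 tool delta [-0.     -0.0006  0.0006] F dock [2.7  4.01 4.55] open 0.093
```

View pics/d2.png

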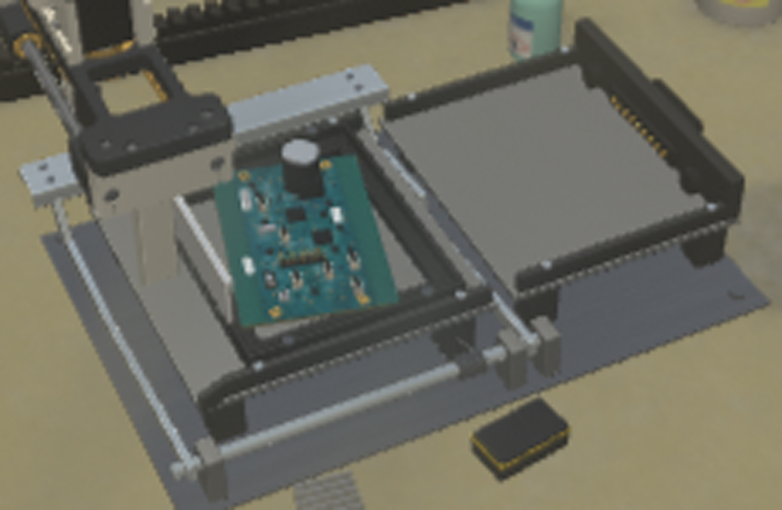

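The strip is now low and level and the blade is flush with the floor in the slot. The push finger stands behind the plate with a gap. Sliding forward.

```bash
echo '[[0.093,[0,0,0.0007],0],[0.093,[0.004,0,0],0],[0.093,[0.005,0,0],0],[0.093,[0.005,0,0],0],[0.093,[0.005,0,0],0],[0.093,[0.005,0,0],0],[0.093,[0.005,0,0],0],[0.093,[0,0,0],0]]' | python3 inch.py; python3 where.py 0 .049 .0713; python3 cap.py e side >/dev/null
python3 - <<'E'
import cv2
a=cv2.imread('pics/e_side.png')[160:310,160:390];cv2.imwrite('pics/e2.png',cv2.resize(a,None,fx=3.4,fy=3.4,interpolation=cv2.INTER_CUBIC))
E
```

```text
t: 4.05
tool_pos: [0.4502, -0.2441, 0.0714]
orientation: [3.137, 0.158, -0.001]
force: [-2.8, -0.9, 4.7]
opening: 0.0932
gripper_force: 2.6
t 4.05 dock tcp [-0.1356  0.0478  0.0714] tip z 0.0494 yaw err -0.0 tool delta [ 1.356e-01 -1.200e-03  1.000e-04] F dock [-2.86 -0.64  4.68] open 0.0932
```

View pics/e2.png

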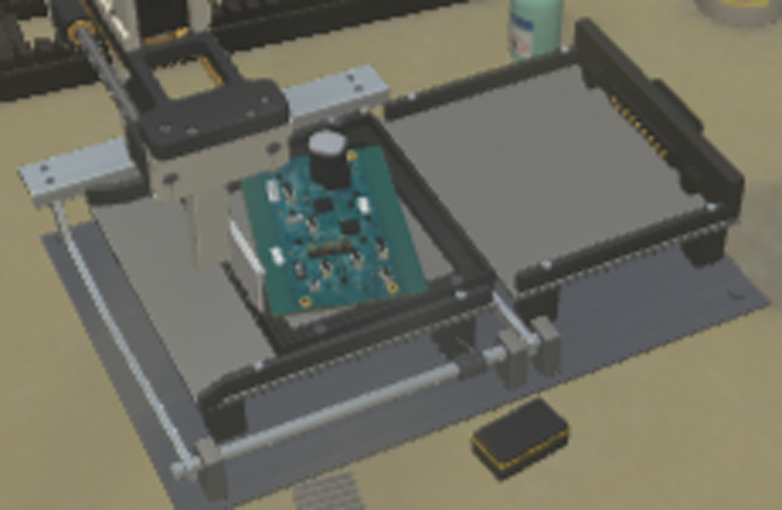

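The carrier now moves with the push finger, and its nose (about (480,270)) is just at the gate slot with the blade down. Continuing.

```bash
echo '[[0.093,[0.005,0,0],0],[0.093,[0.006,0,0],0],[0.093,[0.006,0,0],0],[0.093,[0.006,0,0],0],[0.093,[0.006,0,0],0],[0.093,[0.006,0,0],0],[0.093,[0.005,0,0],0],[0.093,[0,0,0],0]]' | python3 inch.py; python3 where.py 0 .048 .0713
echo '[[0.093,[0.005,0,0],0],[0.093,[0.006,0,0],0],[0.093,[0.006,0,0],0],[0.093,[0.006,0,0],0],[0.093,[0.006,0,0],0],[0.093,[0.006,0,0],0],[0.093,[0.005,0,0],0],[0.093,[0,0,0],0]]' | python3 inch.py; python3 where.py 0 .048 .0713
```

```text
t: 4.9
tool_pos: [0.4899, -0.2399, 0.0714]
orientation: [3.137, 0.158, -0.0]
force: [-2.7, -1.3, 5.2]
opening: 0.0932
gripper_force: 2.5
t 4.9 dock tcp [-0.0957  0.048   0.0714] tip z 0.0494 yaw err -0.0001 tool delta [ 0.0957 -0.      0.0001] F dock [-2.79 -1.04  5.22] open 0.0932
t: 5.7
tool_pos: [0.5297, -0.2358, 0.0714]
orientation: [3.137, 0.158, -0.0]
force: [-2.0, -1.2, 4.8]
opening: 0.0931
gripper_force: 2.5
t 5.7 dock tcp [-0.0558  0.048   0.0714] tip z 0.0494 yaw err -0.0002 tool delta [0.0558 0.     0.0001] F dock [-2.12 -1.03  4.83] open 0.0931
```

```bash
echo '[[0.093,[0.005,0,0],0],[0.093,[0.006,0,0],0],[0.093,[0.006,0,0],0],[0.093,[0.006,0,0],0],[0.093,[0.006,0,0],0],[0.093,[0.006,0,0],0],[0.093,[0.005,0,0],0],[0.093,[0,0,0],0]]' | python3 inch.py; python3 where.py 0 .048 .0713
echo '[[0.093,[0.003,0,0],0],[0.093,[0.003,0,0],0],[0.093,[0.002,0,0],0],[0.093,[0,0,0],0]]' | python3 inch.py; python3 where.py 0 .048 .0713
```

```text
t: 6.5
tool_pos: [0.5694, -0.2317, 0.0713]
orientation: [3.138, 0.158, -0.0]
force: [-3.6, -0.7, 5.0]
opening: 0.0931
gripper_force: 2.5
t 6.5 dock tcp [-0.0158  0.0481  0.0713] tip z 0.0493 yaw err -0.0002 tool delta [0.0158 0.0001 0.    ] F dock [-3.6  -0.3   4.98] open 0.0931
t: 6.9
tool_pos: [0.5768, -0.231, 0.0713]
orientation: [-3.138, -0.158, 0.001]
force: [-6.0, -1.0, 5.4]
opening: 0.0928
gripper_force: 3.2
t 6.9 dock tcp [-0.0084  0.0481  0.0713] tip z 0.0493 yaw err -0.0003 tool delta [0.0084 0.0001 0.    ] F dock [-6.12 -0.39  5.4 ] open 0.0928
```

```bash
echo '[[0.093,[0.002,0,0],0],[0.093,[0.001,0,0],0],[0.093,[0,0,0],0]]' | python3 inch.py; python3 where.py 0 .048 .0713; python3 cap.py f side >/dev/null
python3 - <<'E'
import cv2
a=cv2.imread('pics/f_side.png')[160:310,160:390];cv2.imwrite('pics/f2.png',cv2.resize(a,None,fx=3.4,fy=3.4,interpolation=cv2.INTER_CUBIC))
E
```

```text
t: 7.2
tool_pos: [0.5795, -0.2307, 0.0713]
orientation: [-3.138, -0.158, 0.002]
force: [-6.1, -1.0, 5.1]
opening: 0.0931
gripper_force: 3.7
t 7.2 dock tcp [-0.0056  0.0481  0.0713] tip z 0.0493 yaw err -0.0004 tool delta [0.0056 0.0001 0.    ] F dock [-6.14 -0.37  5.08] open 0.0931
```

View pics/f2.png

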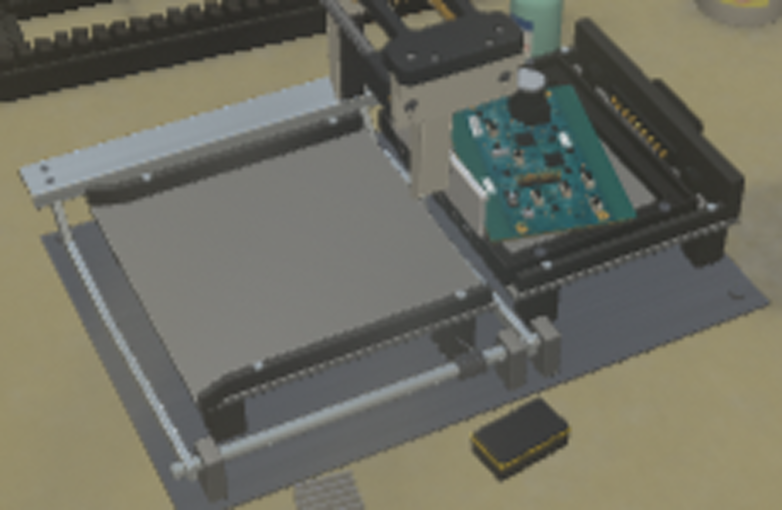

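The carrier is nearly home: its tail is just past the slot and the nose is close to the bumpers. Going on in 1 mm steps until the force rises.

```bash
for i in 1 2; do :; done; echo '[[0.093,[0.001,0,0],0],[0.093,[0.001,0,0],0],[0.093,[0,0,0],0]]' | python3 inch.py>/dev/null; python3 where.py; echo '[[0.093,[0.001,0,0],0],[0.093,[0.001,0,0],0],[0.093,[0,0,0],0]]' | python3 inch.py >/dev/null; python3 where.py
```

```text
t 7.55 dock tcp [-0.0037  0.0481  0.0713] tip z 0.0493 yaw err -0.0004 tool delta [0. 0. 0.] F dock [-6.22 -0.09  5.54] open 0.0928
t 7.85 dock tcp [-0.0017  0.0481  0.0713] tip z 0.0493 yaw err -0.0004 tool delta [0. 0. 0.] F dock [-5.72 -1.38  6.45] open 0.093
```

```bash
echo '[[0.093,[0.001,0,0],0],[0.093,[0.001,0,0],0],[0.093,[0,0,0],0]]' | python3 inch.py>/dev/null; python3 where.py
```

```text
t 8.15 dock tcp [-0.0012  0.0481  0.0713] tip z 0.0493 yaw err -0.0012 tool delta [0. 0. 0.] F dock [-14.91   1.57  13.6 ] open 0.0931
```

```bash
echo '[[0.093,[0.001,0,0],0],[0.093,[0,0,0],0]]' | python3 inch.py >/dev/null; python3 where.py
```

```text
t 8.35 dock tcp [-0.0011  0.0481  0.0713] tip z 0.0493 yaw err -0.0016 tool delta [0. 0. 0.] F dock [-19.88   1.76  16.14] open 0.0929
```

The motion stalls at tcp x ≈ -0.001 with 20 N, so the carrier is firm against the bumpers. Next: hold briefly, back off slowly while still holding the strip, then rise slowly.

```bash
echo '[[0.093,[0,0,0],0],[0.093,[0,0,0],0],[0.093,[-0.001,0,0],0],[0.093,[-0.001,0,0],0],[0.093,[-0.002,0,0],0],[0.093,[-0.003,0,0],0],[0.093,[-0.004,0,0],0],[0.093,[0,0,0],0]]' | python3 inch.py; python3 where.py; python3 cap.py g top side > /dev/null
python3 - <<'E'
import cv2,numpy as np
a=cv2.imread('pics/g_top.png')[125:310,195:355];b=cv2.imread('pics/g_side.png')[140:325,150:390]
cv2.imwrite('pics/g2.png',cv2.resize(np.hstack([a,b]),None,fx=2,fy=2,interpolation=cv2.INTER_CUBIC))
E
```

```text
t: 9.15
tool_pos: [0.5765, -0.231, 0.0719]
orientation: [3.137, 0.158, 0.002]
force: [3.1, -0.1, 4.5]
opening: 0.0928
gripper_force: 2.2
t 9.15 dock tcp [-0.0087  0.0481  0.0719] tip z 0.0499 yaw err -0.0002 tool delta [0. 0. 0.] F dock [ 3.09 -0.43  4.53] open 0.0928
```

View pics/g2.png

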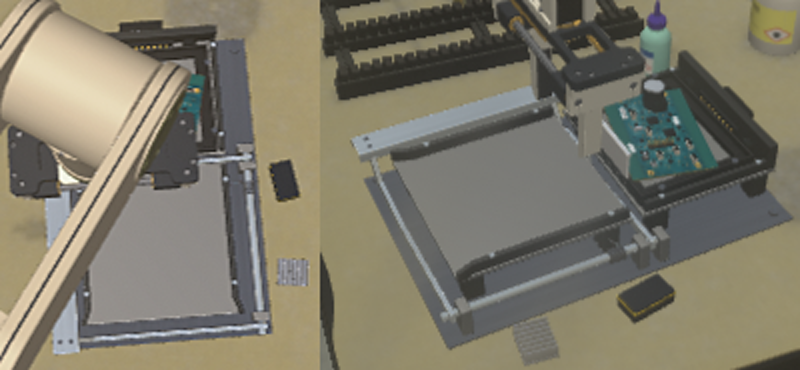

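The carrier is nose-on to the bumpered wall, its plate clear of the finger, and the slot is free behind it. The implied carrier x is about 0.069. Releasing slowly.

```bash
echo '[[0.093,[0,0,-0.005],0],[0.093,[0,0,-0.005],0],[0.093,[0,0,-0.005],0],[0.093,[0,0,-0.005],0],[0.093,[0,0,-0.005],0],[0.093,[0,0,-0.01],0],[0.093,[0,0,-0.02],0],[0.093,[0,0,-0.03],0],[0.093,[0,0,-0.03],0],[0.093,[-0.03,0,-0.03],0],[0.093,[-0.04,0,0],0],[0.093,[-0.04,0,0],0],[0.093,[-0.04,0.04,0],0],[0.093,[-0.04,0.04,0],0],[0.093,[-0.04,0.04,0],0],[0.093,[-0.04,0.04,0],0],[0.093,[0,0,0],0]]' | python3 inch.py; python3 where.py; python3 cap.py h top side > /dev/null
python3 - <<'E'
import cv2,numpy as np
a=cv2.imread('pics/h_top.png')[125:310,195:355];b=cv2.imread('pics/h_side.png')[140:325,150:390]
cv2.imwrite('pics/h2.png',cv2.resize(np.hstack([a,b]),None,fx=2,fy=2,interpolation=cv2.INTER_CUBIC))
E
```

```text
t: 10.95
tool_pos: [0.3363, -0.4005, 0.2166]
orientation: [3.137, 0.149, -0.002]
force: [0.5, 1.3, 0.9]
opening: 0.0929
gripper_force: 0.0
t 10.95 dock tcp [-0.2648 -0.0962  0.2166] tip z 0.1946 yaw err -0.006 tool delta [0. 0. 0.] F dock [0.58 1.27 0.9 ] open 0.0929
```

View pics/h2.png

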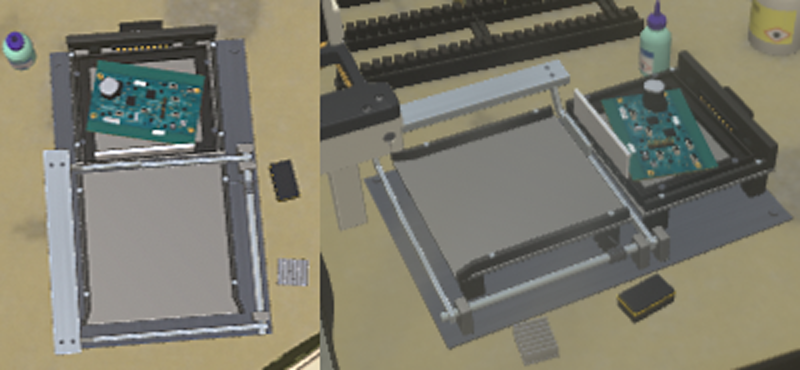

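The gate is up behind the carrier, the bystanders look unmoved and the hand is clear. One quick numeric check of the plate before handing in.

Run:
```python
from tri import *
h=cv2.imread('pics/h_top.png').min(axis=2)
g=cv2.imread('pics/a_top.png').min(axis=2)
O=np.array([.590,-.278,0]);Rd=Ro.from_euler('z',.101)
for n,im,x0 in (('before',g,-.1405),('after',h,.0085)):
    for y in (-.03,.0,.03,.05):
        xs=np.arange(x0-.02,x0+.02,.0005)
        uv=np.float32([proj(T,Rd.apply([x,y,.079])+O) for x in xs])
        v=cv2.remap(im,uv[None,:,0],uv[None,:,1],cv2.INTER_LINEAR)[0].astype(float)
        b=v>(v.max()+np.median(v))/2; print(n,y,xs[b].min().round(4),xs[b].max().round(4),v.max())
```

```text
before -0.03 -0.1425 -0.139 241.0
before 0.0 -0.1425 -0.1395 234.0
before 0.03 -0.143 -0.14 234.0
before 0.05 -0.142 -0.139 246.0
after -0.03 -0.0085 0.0125 246.0
after 0.0 -0.0085 0.0115 231.0
after 0.03 -0.006 0.011 225.0
after 0.05 0.008 0.0105 226.0
```

```bash
python3 -c "
from plant import robot
print(robot.close_job())"
```

```text
the job is handed in; nothing more can be done
None
```

The job is handed in: the carrier was pushed home against the bumpers with the gate held down, and the gate then sprang up behind it; the last pictures show the carrier about home and the bystanders apparently unmoved, but the judge's verdict was not reported.

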